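# Measure the bore of a wooden bead pot with a depth gauge

## Task

Measure how deep the pale wooden pot is bored: carry the depth gauge by its black knob, set its bridge flat across the pot's rim with the probe over the middle of the bore, and slide the probe down until it just touches bottom, without forcing it. Then lock it at that depth by swinging the red clamp lever right over to its other end, and leave the gauge standing on the pot, flat, the probe still touching bottom. Leave the jars, the thread spools and the dark pot alone.

Things in the scene. Friction and masses are not known exactly. Their poses are not given: they have to be found in the camera images.
- gauge: Depth gauge, loose, about 620 g. This point is the centre of the underside of its aluminium bridge, a flat bar 170 long (local x) x 50 wide (local y) x 15 mm thick (local z up); at the start it lies on the table. On the bridge's middle stands a blue guide head 40 (x) x 36 (y) mm whose top is 45 mm above this point; the steel probe rod slides vertically through it.
- probe: The probe: a steel rod 10 mm in diameter with the black knob on top, 140 g. The origin is the lower end of its unpressed tip, z up the rod. It slides down 0 to 95 mm in the guide head against a drag of 2.5 N and stays where it is left. It starts fully up, 3 mm above the bridge's underside: lifting the knob lifts the whole gauge, which hangs from that stop.
- tip: The brass tip, the lowest 6 mm of the probe, 8 mm in diameter, on a soft spring: it gives way up to 5 mm (0.5 N at first touch, 1.9 N fully pressed in), then the probe is solid. Origin at its lower end.
- knob (a point): Centre of the black knob on top of the probe: a block 36 (gauge x) x 26 (gauge y) x 30 mm high, its centre 158 mm above the probe's tip (161 mm above the bridge's underside while the probe is fully up). Axes as the bridge's. Grip it across its 26 mm width from above.
- clamp_pivot (a point): Pivot axis (vertical) of the red clamp lever, 45 mm from the rod towards the bridge's local -x end; this point lies 56 mm above the bridge's underside.
- clamp_post (a point): Middle of the exposed upright red post at the lever's free end, 14 mm in diameter, 55 mm from the pivot. The post runs from 29 to 69 mm above the bridge's underside (this point 56 mm above it), the lever's arm from 29 to 39 mm.
- clamp (a joint): Angle of the red clamp lever, 0 (open) to 1.5 rad (locked), growing anticlockwise seen from above. At 0 the arm points from the pivot towards the gauge's local (-0.73, +0.68), at 1.5 towards (-0.73, -0.68). It starts at 0 to 0.2, turns stiffly (0.025 N m, about 0.5 N at the post) and stays where it is left. It marks the reading as locked; it does not change the probe's drag.
- pot: The pale wooden pot, a round pot fixed on a plywood foot disc (116 mm across, 12 mm thick) screwed to the table. Origin at the centre of the foot's underside, on the table. Outside diameter 100 mm, flat rim 90 mm above the table, bore 72 mm in diameter with a flat solid bottom. The depth of the bore below the rim is not known: between 45 and 74 mm, different each time.
- dark_pot: A dark wooden pot of the same shape, fixed likewise; leave it alone. Origin as for the pale pot.
- jar_a_mid (a point): Centre of a bead jar with yellow lid, 60 mm across, 85 mm high; loose bystander, leave alone.
- jar_b_mid (a point): Centre of another bead jar with yellow lid, 60 mm across, 85 mm high; loose bystander, leave alone.
- jar_c_mid (a point): Centre of a large bead jar with yellow lid, 90 mm across, 150 mm high; loose bystander, leave alone.
- red_spool_mid (a point): Centre of a spool of red thread, 56 mm across, 64 mm high; loose bystander, leave alone.
- white_spool_mid (a point): Centre of a spool of white thread, 56 mm across, 64 mm high; loose bystander, leave alone.

How it is judged (in metres and radians):
On the way:
1. the bridge lies flat across the pale pot's rim and the probe touches the bottom of its bore, the clamp still open (contact force between probe and pot above 0.2 N and z of gauge in the frame of pot between 0.086 and 0.094 m and angle between gauge's own z axis and vertical below 0.04 rad and horizontal distance between probe and pot below 0.025 m and value of joint clamp below 0.4 rad), for 0.2 s.
At the end, for the whole second after the job is handed in: The bridge stands flat on the pale pot's rim (underside within 4 mm of rim height, tilted less than 0.04 rad), the probe within 25 mm of the pot's axis, at rest and pressing on the bottom of the bore (more than 0.2 N), the clamp lever beyond 1.2 rad (contact force between probe and pot above 0.2 N and z of gauge in the frame of pot between 0.086 and 0.094 m and angle between gauge's own z axis and vertical below 0.04 rad and horizontal distance between probe and pot below 0.025 m and value of joint clamp above 1.2 rad and linear speed of probe below 0.02 m/s); the robot touches nothing.
It fails at once if the probe is forced against the pot with more than 40 N (contact force between probe and pot above 40 N).
It fails at once if a jar or a spool is shifted by more than 30 mm (distance of any of jar_a_mid, jar_b_mid, jar_c_mid, red_spool_mid, white_spool_mid from where it was at the start of the episode above 0.03 m).
It fails at once if the dark pot is touched by the gauge or the robot (contact force between gauge and dark_pot above 1 N or contact force between any of the arm, the fingers and dark_pot above 3 N).
It also fails if it takes over 64 s, if anything falls off the work surface, if the arm or the gripper's body presses on something with over 40 N, if the wrist force passes 120 N, or if a joint passes its speed limit or range.

## Robot

A 6-joint arm with a two-finger parallel gripper is mounted at the origin on the work surface. World frame = base frame: x ahead of the robot, y to its left, z up, the work surface at z = 0. Lengths are in mm, angles in rad, forces in N, time in s.
With the tool pointing down it reaches from about 275 to 725 mm from the base axis. Payload 15.9 kg.
Tool frame: the origin (TCP) lies midway between the tips of the shut fingers; the grasp point (between the pads) lies 19 mm behind it (manip.grip_depth is the distance from the TCP to the grasp point, in mm); x points along the fingers, z is the direction in which the jaws open and shut, and the axes are right-handed (so a half turn about x gives the same grasp; the last joint's range is limited). The gripper opens to 85 mm and grips with 20 to 120 N. Pads are 22 mm wide; open, the fingers measure 114 mm over their backs; the gripper's body (76 mm by 85 mm) begins 54 mm behind the grasp point. The pads swing forward as they close: fully open they stand 13 mm farther back than shut.
Start: joints at [-1.246, 0.213, -0.034, 1.323, 0, 1.571], TCP at [159.553, -473.844, 231.306] pointing down, gripper open.
Joint ranges: [-2.98, 2.98], [-0.74, 1.72], [-1.14, 1.35], [-2.1, 2.04], [-1.57, 1.44], [-3.14, 3.14]. Speed limits (rad/s): [1.89, 1.89, 2.39, 2.57, 3.14, 3.14].

## Interface

Orientations are given as [roll, pitch, yaw] about the fixed x, y, z axes, in that order (R = Rz(yaw) Ry(pitch) Rx(roll)).
In Python, from plant import manip gives the robot as it stands.
- The arm moves only by the tool apply_moves, never from a script. Its argument "series" is a list that holds one entry, the list of rows, each a list of 7 numbers: the closure, from -1 (fully open) to 1 (shut), then the shift along the world's x, y, z in units of 25 mm (1.0 is 25 mm), then the turn, a rotation vector about the world's x, y, z in degrees. In form: [[[gripper, x, y, z, wx, wy, wz], ...]]. A call has 1 to 12 rows; each row shifts and turns the pose as measured when the row begins; what a row does not reach is not made up. A row lasts 1/12 s, in which the tool goes at most 41.7 mm and 7.16 degrees, less where a joint would pass 70% of its speed; a pose out of reach is approached as far as the arm can. A call is refused whole if a number of a shift passes 1 or a number of a turn 7.16, either way. A call with a gripper value outside its range is refused whole. The fingers move at their own pace and stop on an object; "grip_force" is the grip in N (left out, the last holds). Time passes only in rows, so rows that do not move let the fingers close. It gives the time, the measured TCP pose, the force and the opening at its end, in the units of the state.
- manip.observe(): the state, without advancing time (a new reading comes with each control period).
- manip.camera(name): name is "scene" or "top"; returns (picture, depth): 384x512x3 uint8, red, green, blue; 384x512 float32, mm along the optical axis (not along the pixel's ray), 0 where there is no reading.
- manip.camera_params(name): a dict with "fovy" (degrees; the focal length in pixels is half the picture's height over the tangent of half this angle, whatever the lens; pixels are square), "cx", "cy" (the principal point, pixels), "k1" (the pictures are not rectified: a ray, as slopes to the right and down, at radius r is drawn at 1 + k1 r^2 times it, then the intrinsics apply), "R" (3x3) and "t" (3): a world point X has camera coordinates R X + t. Camera axes: x right, y down, z forward; pixel columns grow to the right and rows downward; lengths in mm; the calibration is good to about 2 mm. A picture is of the moment at which its call begins. camera_params takes no time and is no camera call.
- manip.hand_in(): hands the job in, once; it reports no verdict.
The state is a dict: "t": time; "q": joint angles; "joint_vel": joint speeds; "tau": joint torques, N m; "eef_pos": TCP position; "tcp_rot": TCP orientation; "ft_force": force on the tool from outside, world axes, zero at the start; "moment": the same for the moment, N m; "width": opening from 0.0 (shut) to 1.0 (fully open).
Only numpy, scipy, OpenCV 4.12 (cv2) and the standard library are available. Lean on these libraries where they do the work, as an engineer would, in place of code of your own. Each camera call takes 0.05 s, during which the arm holds its last target.

## Working session

There is one attempt and no reset: what is moved stays moved. The work goes in short steps, Python scripts to look and compute and a tool call to move; the robot and the scene stay as the last step left them, time stands still between calls to the robot, and variables do not carry over. Pictures are saved under pics/ and viewed, and the job is handed in when it is done.

Besides the shell and the picture viewer there is one more tool, called as name([rows], argument=value, ...), one row to a line, values as JSON. apply_moves: Moves the arm, as the interface text tells. Its arguments: {"type":"object","properties":{"series":{"type":"array","items":{"type":"array","items":{"type":"array","items":{"type":"number"}}}},"grip_force":{"type":"number"}},"required":["series"]}

```bash
ls; mkdir -p pics; python3 - <<'E'
from plant import manip
import cv2,numpy as np
print(manip.observe(), manip.grip_depth)
for n in("scene","top"):
    p,d=manip.camera(n); np.savez(f"pics/{n}0.npz",p=p,d=d)
    cv2.imwrite(f"pics/{n}0.png",cv2.resize(p[:,:,::-1],(800,600),interpolation=cv2.INTER_CUBIC)); print(manip.camera_params(n))
E
```

```text
pics
{'t': 0.0, 'q': array([-1.24597050e+00,  2.13364163e-01, -3.50641319e-02,  1.32352277e+00,
        6.02512179e-06,  1.57082638e+00]), 'joint_vel': array([ 0.00019563,  0.00030737, -0.00201353, -0.00086188,  0.00026593,
        0.00139201]), 'tau': array([-9.47190965e-04, -6.86166787e+01,  4.87112188e+01,  1.75273488e-02,
       -1.87996494e-05, -3.87420221e-05]), 'eef_pos': array([ 159.46054218, -473.51663616,  230.81017709]), 'tcp_rot': array([3.13640503, 1.56964157, 1.89040448]), 'ft_force': array([-0.3478403 ,  0.07773177, -0.59481982]), 'moment': array([0.01672879, 0.00811929, 0.04322339]), 'width': 0.9999426431163689} 18.700000000000003
{'fovy': 48.08019899388966, 'cx': 251.7572599621162, 'cy': 200.77389053241373, 'k1': -0.12358394826385898, 'R': array([[-0.75840936,  0.65153895,  0.01767011],
       [ 0.45224551,  0.54556188, -0.70557511],
       [-0.46934981, -0.52712354, -0.7084148 ]]), 't': array([ 445.56544735, -157.99323747, 1613.82230654])}
{'fovy': 50.65925919510895, 'cx': 260.5713255680858, 'cy': 195.8153978388767, 'k1': -0.03581049039652789, 'R': array([[ 0.01390686, -0.99989121,  0.0049151 ],
       [-0.98928699, -0.01447344, -0.14526448],
       [ 0.14531982, -0.00284227, -0.98938065]]), 't': array([  -1.86606656,  593.17734637, 1406.96720328])}
```

View pics/scene0.png

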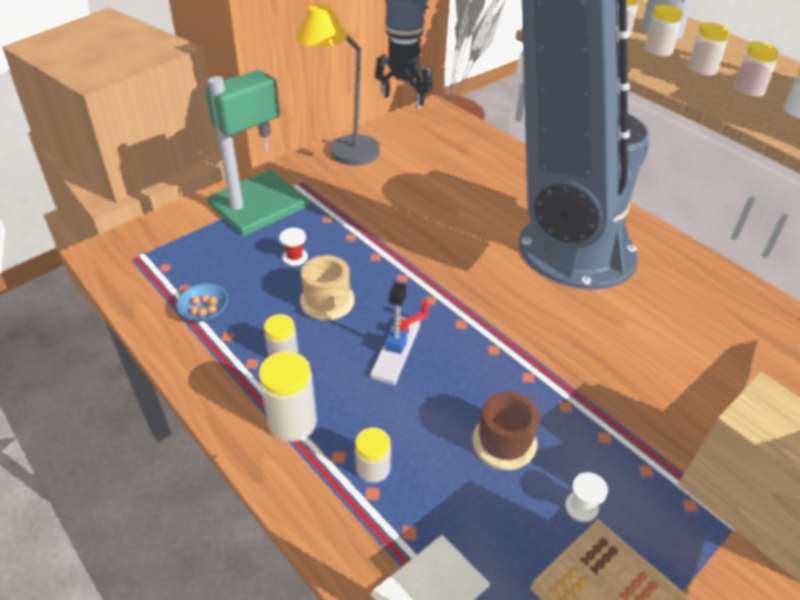

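View pics/top0.png

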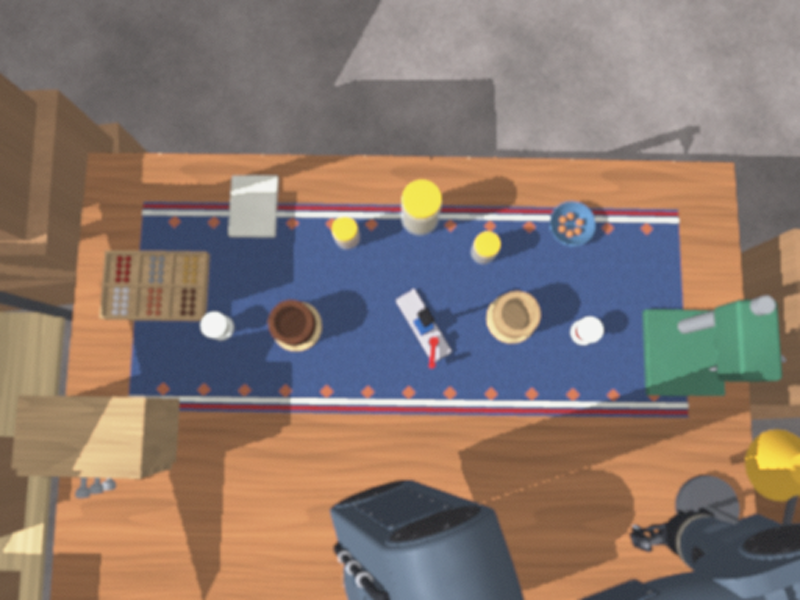

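```bash
cat > h.py <<'E'
import numpy as np,cv2
from plant import manip
def K(c):
    f=192/np.tan(np.radians(c['fovy']/2)); return f
def cloud(d,c):
    f=K(c); v,u=np.mgrid[0:384,0:512]
    x=(u-c['cx'])/f; y=(v-c['cy'])/f   # distorted
    rd=np.hypot(x,y); r=rd.copy()
    for _ in range(20): r=rd/(1+c['k1']*r*r)
    s=np.where(rd>0,r/np.maximum(rd,1e-9),1)
    P=np.stack([x*s*d,y*s*d,d],-1)
    W=(P-c['t'])@np.asarray(c['R'])
    W[d==0]=np.nan
    return W
def proj(X,c):
    X=np.atleast_2d(X)@np.asarray(c['R']).T+c['t']; s=X[:,:2]/X[:,2:]
    r2=(s**2).sum(1,keepdims=True); s=s*(1+c['k1']*r2)*K(c); return s+[c['cx'],c['cy']]
def circ(P):
    A=np.c_[2*P[:,:2],np.ones(len(P))]; b=(P[:,:2]**2).sum(1); s=np.linalg.lstsq(A,b,rcond=None)[0]
    return s[:2],np.sqrt(s[2]+s[:2]@s[:2])
E
python3 - <<'E'
from h import *
for n in("scene","top"):
    D=np.load(f"pics/{n}0.npz"); c=manip.camera_params(n); W=cloud(D['d'],c); p=D['p'].astype(int); np.save(f"pics/{n}W.npy",W)
    Z=W[...,2]
    print(n,"table z",np.nanmedian(Z[(W[...,0]>300)&(W[...,0]<500)&(abs(W[...,1])<400)]))
    R,G,B=p[...,0],p[...,1],p[...,2]
    box=(W[...,0]>250)&(W[...,0]<800)&(abs(W[...,1])<600)&(Z>8)&(Z<260)
    # components
    m=box.astype(np.uint8); k,l,s,ce=cv2.connectedComponentsWithStats(m)
    for i in range(1,k):
        if s[i,4]>25:
            q=W[l==i]; print(i,s[i],np.nanmin(q,0).round(),np.nanmax(q,0).round(),np.median(p[l==i],0))
    red=box&(R>150)&(G<80)&(B<90)
    q=W[red]; print('red',np.c_[q,np.argwhere(red)].round()[:40] if n=='top' else len(q))
E
```

```text
scene table z 1.153452297036778
2 [149  75  23  10  44] [ 466. -600.  247.] [ 557. -595.  260.] [100.  169.  135.5]
6 [148 122  50  28 569] [ 399. -600.    8.] [ 602. -544.   33.] [ 95. 161. 130.]
9 [180 147  16  21 223] [ 518. -434.    8.] [ 571. -379.   69.] [238. 237. 236.]
16 [ 192  163   34   40 1102] [ 523. -289.    8.] [ 635. -179.   97.] [215. 180. 135.]
22 [121 181  25  22 317] [ 745. -437.    9.] [ 800. -324.   40.] [118. 149. 171.]
24 [237 180  37  65 909] [453. -89.   8.] [640.  31. 180.] [192. 141. 180.]
27 [170 201  33  73 656] [ 709. -200.    8.] [800.  21. 155.] [242. 229.  92.]
39 [ 434  241   74   84 2467] [250. 529.   8.] [385. 600. 206.] [159. 132.  98.]
41 [ 303  250   42   50 1609] [499. 209.   8.] [611. 322.  97.] [125.  85.  70.]
42 [227 274  23  34 655] [740. 123.   8.] [798. 183.  90.] [236. 223.  98.]
46 [363 302  26  27 468] [516. 413.   8.] [573. 470.  69.] [242. 242. 240.]
57 [ 340  332   80   52 1497] [558. 480.   8.] [722. 600.  34.] [156. 129.  96.]
58 [273 342  41  41 588] [764. 325.   8.] [800. 435.  17.] [192. 190. 181.]
red 111
top table z 1.19353
[... 1548 characters left out ...]
 278.]
 [ 505.  -53.   34.  221.  277.]
 [ 501.  -53.   39.  222.  277.]
 [ 497.  -53.   39.  223.  277.]
 [ 479.  -50.   36.  228.  276.]
 [ 476.  -50.   41.  229.  276.]
 [ 472.  -50.   34.  230.  276.]
 [ 467.  -49.   66.  231.  276.]
 [ 463.  -45.   67.  232.  275.]
 [ 463.  -48.   72.  232.  276.]
 [ 464.  -52.   64.  232.  277.]
 [ 460.  -45.   68.  233.  275.]
 [ 460.  -48.   73.  233.  276.]
 [ 460.  -52.   66.  233.  277.]
 [ 456.  -48.   73.  234.  276.]
 [ 457.  -52.   67.  234.  277.]
 [ 358.   41.    9.  262.  250.]
 [ 359.    5.    8.  262.  260.]
 [ 360. -109.    9.  262.  292.]
 [ 361. -135.    8.  262.  299.]
 [ 361. -181.    9.  262.  312.]
 [ 362. -242.    8.  262.  329.]]
```

```bash
cat > fit.py <<'E'
from h import *
def pot(W):
    x,y,z=W[...,0],W[...,1],W[...,2]
    m=(x>500)&(x<650)&(y<-160)&(y>-310)&(z>84)&(z<98)
    P=W[m]; (a,b),r=cv2.minEnclosingCircle(P[:,:2].astype(np.float32))
    return np.array([a,b]),r,circ(P),len(P),np.median(P[:,2])
def gauge(W,p):
    x,y,z=W[...,0],W[...,1],W[...,2]
    m=(x>430)&(x<660)&(y<50)&(y>-120)
    k=m&(z>150)&(z<185); kp=W[k]
    br=m&(z>9)&(z<21)&(p.min(-1)>120); bp=W[br]
    return kp,bp
if __name__=="__main__":
    for n in("scene","top"):
        W=np.load(f"pics/{n}W.npy");p=np.load(f"pics/{n}0.npz")['p']
        print(n,pot(W)); kp,bp=gauge(W,p)
        print(' knob',len(kp),kp.min(0),kp.max(0),cv2.minAreaRect(kp[kp[:,2]>165,:2].astype(np.float32)))
        print(' bridge',len(bp),cv2.minAreaRect(bp[:,:2].astype(np.float32)),np.median(bp[:,2]))
E
python3 fit.py; python3 - <<'E'
import cv2
for n,(a,b,c,d) in {"scene":(235,175,290,250),"top":(240,175,360,240)}.items():
    p=cv2.imread(f"pics/{n}0.png"); s=800/512
    p=p[int(b*s):int(d*s),int(a*s):int(c*s)]; k=min(800/p.shape[1],600/p.shape[0]); cv2.imwrite(f"pics/{n}0c.png",cv2.resize(p,None,fx=k,fy=k))
E
```

```text
scene (array([ 574.56488037, -240.48443604]), 54.54484176635742, (array([ 577.45456951, -237.33187837]), np.float64(43.691795859955256)), 297, np.float64(89.86607633191316))
 knob 138 [537.47434597 -50.18812179 150.66314124] [576.4707816  -12.60287304 179.99966243] ((557.2520751953125, -31.6798095703125), (38.154266357421875, 26.870126724243164), 29.627286911010742)
 bridge 385 ((556.6666259765625, -31.023345947265625), (169.3427734375, 51.2956657409668), 31.01253890991211) 15.180675803465167
top (array([ 575.21697998, -236.69963074]), 50.22185516357422, (array([ 574.99479366, -236.65328094]), np.float64(43.39762025131987)), 314, np.float64(89.73605506713452))
 knob 94 [535.04114253 -46.66349555 154.03223202] [573.57759148 -14.08086708 182.04099442] ((554.3533935546875, -29.888042449951172), (35.93459701538086, 25.657310485839844), 32.25003433227539)
 bridge 385 ((554.896728515625, -30.09606170654297), (169.97337341308594, 51.106658935546875), 31.872426986694336) 15.097335859399646
```

View pics/top0c.png

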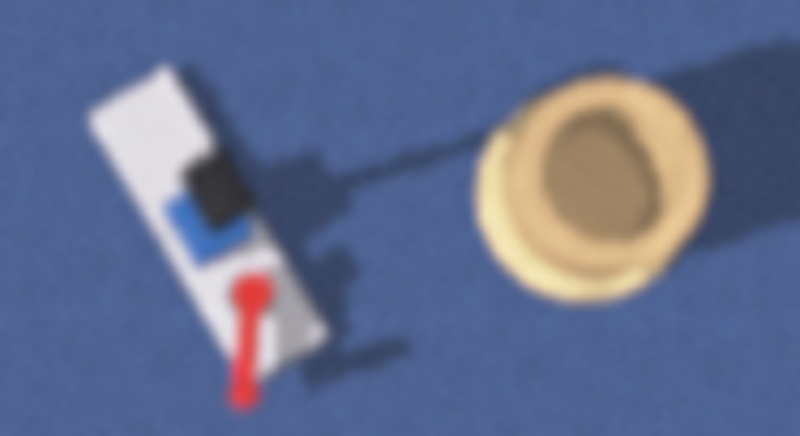

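View pics/scene0c.png

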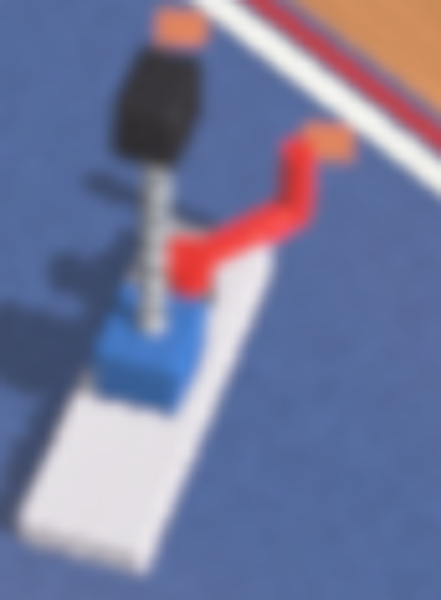

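```bash
cat > st.py <<'E'
from h import *
from scipy.spatial.transform import Rotation as Ro
o=manip.observe(); R=Ro.from_euler('xyz',o['tcp_rot']); M=R.as_matrix()
psi=np.radians(31.3)
best=None
for s in(1,-1):
    z=s*np.array([-np.sin(psi),np.cos(psi),0]); x=np.array([0,0,-1.]); T=np.c_[x,np.cross(z,x),z]
    rv=np.degrees((Ro.from_matrix(T)*R.inv()).as_rotvec())
    if best is None or np.linalg.norm(rv)<np.linalg.norm(best): best=rv
print('t %.2f'%o['t'],'pos',o['eef_pos'].round(1),'rotvec',best.round(2),'f',o['ft_force'].round(2),'m',o['moment'].round(2),'w %.3f'%o['width'],'q',o['q'].round(2))
E
python3 st.py
```

```text
t 0.10 pos [ 159.5 -473.6  230.9] rotvec [-0.05 -0.02 12.69] f [ 0.78 -0.36 -0.52] m [ 0.05 -0.    0.03] w 0.999 q [-1.25  0.21 -0.03  1.32 -0.    1.57]
```

apply_moves([
  [[-1,0.9,1,0,0,0,1.2],[-1,0.9,1,0,0,0,1.2],[-1,0.9,1,0,0,0,1.2],[-1,0.9,1,0,0,0,1.2],[-1,0.9,1,0,0,0,1.2],[-1,0.9,1,0,0,0,1.2],[-1,0.9,1,0,0,0,1.2],[-1,0.9,1,0,0,0,1.2],[-1,0.9,1,0,0,0,1.2],[-1,0.9,1,0,0,0,1.2],[-1,0.9,1,0,0,0,0.6],[-1,0,0,0,0,0,0]],
], grip_force=60)

```text
t: 1.1
eef_pos: [412.5, -183.6, 227.4]
tcp_rot: [-2.929, 1.564, 2.333]
ft_force: [-0.2, -0.9, -0.0]
width: 1.001
```

```bash
python3 st.py
```

```text
t 1.10 pos [ 412.5 -183.6  227.4] rotvec [-0.27 -0.25 -0.17] f [-0.24 -0.92 -0.02] m [-0.09  0.04  0.04] w 1.001 q [-0.42  0.12 -0.16  1.3   0.    2.17]
```

apply_moves([
  [[-1,0.82,0.87,0.1,0,0,0],[-1,0.82,0.87,0.1,0,0,0],[-1,0.82,0.87,0,0,0,0],[-1,0.82,0.87,0,0,0,0],[-1,0.82,0.87,0,0,0,0],[-1,0.82,0.87,0,0,0,0],[-1,0.82,0.87,0,0,0,0],[-1,0,0,0,0,0,0]],
])

```text
t: 1.77
eef_pos: [560.5, -22.3, 230.2]
tcp_rot: [-2.615, 1.561, 2.647]
ft_force: [2.0, 0.4, -0.1]
width: 1.002
```

```bash
python3 st.py
```

```text
t 1.77 pos [560.5 -22.3 230.2] rotvec [-0.27 -0.51 -0.21] f [ 1.97  0.43 -0.06] m [-0.03 -0.06  0.03] w 1.002 q [-0.04  0.35  0.15  1.38  0.    2.55]
```

apply_moves([
  [[-1,-0.18,-0.33,0,-0.3,-0.5,-0.2],[-1,0,0,0,0,0,0]],
])

```text
t: 1.93
eef_pos: [555.9, -30.1, 228.8]
tcp_rot: [-1.597, 1.569, -2.619]
ft_force: [-0.1, -0.4, 1.1]
width: 1.001
```

```bash
python3 - <<'E'
exec(open('st.py').read())
for n in("scene","top"):
    p,d=manip.camera(n); c=manip.camera_params(n)
    u,v=proj([556,-30.5,170],c)[0].astype(int)
    q=p[max(v-60,0):v+60,u-80:u+80,::-1]; cv2.imwrite(f"pics/{n}1.png",cv2.resize(q,None,fx=5,fy=5,interpolation=cv2.INTER_CUBIC))
E
```

```text
t 1.93 pos [555.9 -30.1 228.8] rotvec [ 0.06 -0.1  -0.15] f [-0.13 -0.41  1.06] m [-0.06  0.07  0.01] w 1.001 q [-0.05  0.33  0.12  1.36 -0.    2.54]
```

View pics/scene1.png

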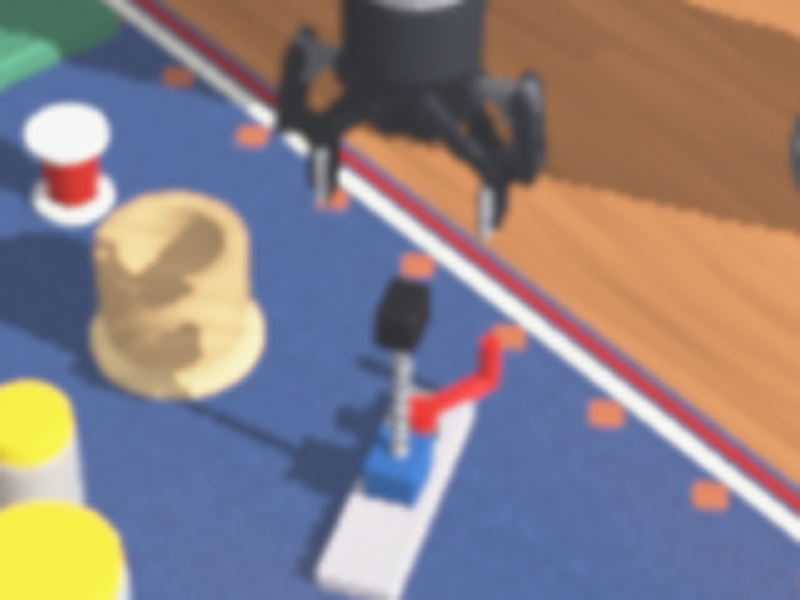

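The open jaws (325,190)/(485,230) straddle the knob at (403,310), centred above it. I'll descend and grip.

apply_moves([
  [[-1,0,0,-0.9,0,0,0],[-1,0,0,-0.9,0,0,0],[-1,0,0,-0.9,0,0,0],[-1,0,0,-0.65,0,0,0],[-1,0,0,0,0,0,0],[1,0,0,0,0,0,0],[1,0,0,0,0,0,0],[1,0,0,0,0,0,0],[1,0,0,0,0,0,0],[1,0,0,0,0,0,0],[1,0,0,0,0,0,0],[1,0,0,0,0,0,0]],
], grip_force=60)

```text
t: 3.03
eef_pos: [554.5, -36.1, 149.7]
tcp_rot: [0.905, 1.564, -0.126]
ft_force: [-0.2, 0.2, -7.7]
width: 0.293
```

```bash
python3 st.py
```

```text
t 3.03 pos [554.5 -36.1 149.7] rotvec [0.05 0.39 0.4 ] f [-0.2  0.2 -7.7] m [-0.05 -0.01 -0.01] w 0.293 q [-0.06  0.35 -0.06  1.16 -0.    2.54]
```

```bash
cat > look.py <<'E'
import sys
from h import *
k=sys.argv[1]; X=[float(a) for a in sys.argv[2:5]]
for n in("scene","top"):
    p,d=manip.camera(n); c=manip.camera_params(n); np.savez(f"pics/{n}{k}.npz",p=p,d=d)
    u,v=proj(X,c)[0].astype(int)
    q=p[max(v-50,0):v+50,u-66:u+66,::-1]; cv2.imwrite(f"pics/{n}{k}.png",cv2.resize(q,None,fx=6,fy=6,interpolation=cv2.INTER_CUBIC))
E
python3 look.py 2 556 -30 80
```

```text
(no output)
```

View pics/scene2.png

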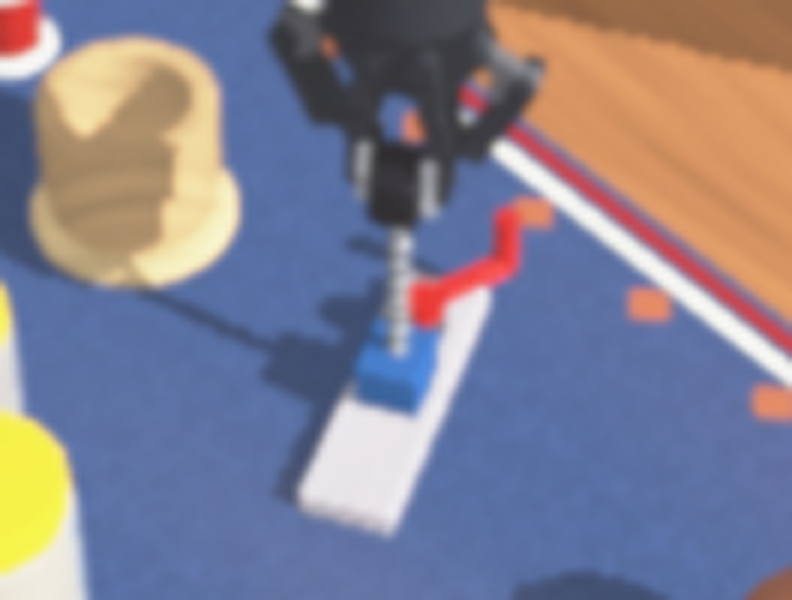

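The jaws hold the knob at (395,185) on both sides and the bridge is level. I'll lift.

apply_moves([
  [[1,0,0,0.5,0,0,0],[1,0,0,0.8,0,0,0],[1,0,0,0.8,0,0,0],[1,0,0,0.8,0,0,0],[1,0,0,0.8,0,0,0],[1,0,0,0.8,0,0,0],[1,0,0,0.5,0,0,0],[1,0,0,0,0,0,0]],
])

```text
t: 3.8
eef_pos: [550.7, -35.5, 276.1]
tcp_rot: [-1.926, 1.568, -2.956]
ft_force: [1.1, 0.7, -7.2]
width: 0.29
```

```bash
python3 st.py; python3 look.py 3 556 -30 180
```

```text
t 3.80 pos [550.7 -35.5 276.1] rotvec [ 0.03 -0.16  0.36] f [ 1.15  0.67 -7.24] m [ 0.13 -0.36 -0.  ] w 0.290 q [-0.06  0.33  0.23  1.48 -0.    2.54]
```

View pics/scene3.png

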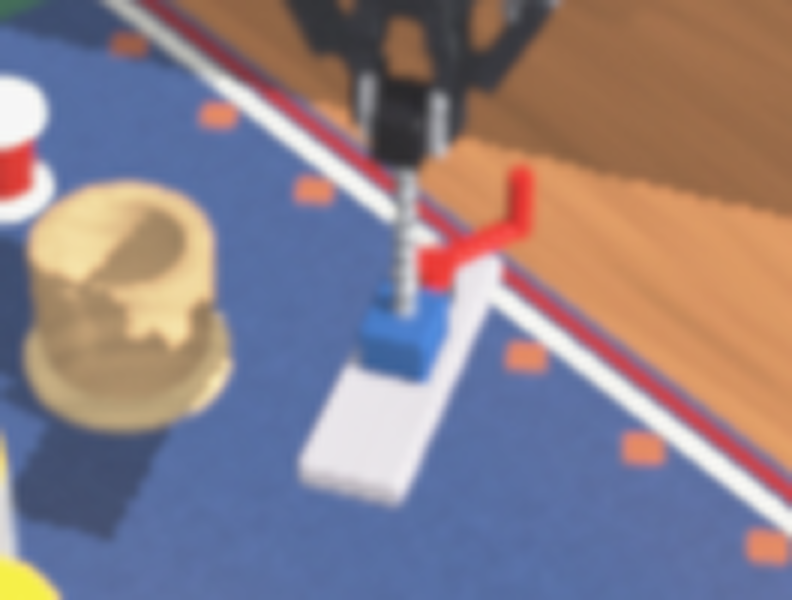

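The gauge hangs from the knob at (400,120), roughly level. I'll fit the bridge's pose relative to the TCP.

```bash
cat > br.py <<'E'
import sys
from h import *
k=sys.argv[1]; zl,zh=map(float,sys.argv[2:4]); X=[float(a) for a in sys.argv[4:6]]
for n in("scene","top"):
    D=np.load(f"pics/{n}{k}.npz"); W=cloud(D['d'],manip.camera_params(n)); p=D['p'].astype(int)
    m=(np.hypot(W[...,0]-X[0],W[...,1]-X[1])<105)&(W[...,2]>zl)&(W[...,2]<zh)&(p.min(-1)>120)&(np.ptp(p,-1)<50)
    P=W[m]; 
    r=cv2.minAreaRect(P[:,:2].astype(np.float32))
    C=P.mean(0)
    for _ in range(5):
        A=np.c_[P[:,:2]-C[:2],np.ones(len(P))]; s=np.linalg.lstsq(A,P[:,2],rcond=None)[0]; e=P[:,2]-A@s; P=P[abs(e)<max(2.0,1.5*e.std())]
    print(n,len(P),r,'plane slopes',s[:2].round(4),'z at rect centre',(s[2]+s[:2]@(np.array(r[0])-C[:2])).round(1))
E
python3 br.py 3 95 160 555 -33; python3 br.py 0 8 22 555 -33; python3 br.py 2 6 30 555 -33
```

```text
scene 289 ((553.1961059570312, -31.517196655273438), (169.74826049804688, 51.12736129760742), 31.195585250854492) plane slopes [-0.0098 -0.0046] z at rect centre 142.2
top 0 ((0.0, 0.0), (0.0, 0.0), 0.0) plane slopes [0. 0.] z at rect centre nan
scene 240 ((556.6666259765625, -31.023345947265625), (169.3427734375, 51.2956657409668), 31.01253890991211) plane slopes [-0.01    0.0089] z at rect centre 15.2
top 194 ((554.19384765625, -28.965652465820312), (169.97337341308594, 53.76887512207031), 31.872426986694336) plane slopes [-0.0075  0.0018] z at rect centre 15.1
scene 251 ((556.6025390625, -33.24317932128906), (174.36724853515625, 51.08238983154297), 30.711177825927734) plane slopes [-0.0075  0.0043] z at rect centre 15.7
top 0 ((0.0, 0.0), (0.0, 0.0), 0.0) plane slopes [0. 0.] z at rect centre nanbr.py:9: RuntimeWarning: Mean of empty slice.
  C=P.mean(0)
  ret = um.true_divide(
  ret = _var(a, axis=axis, dtype=dtype, out=out, ddof=ddof,
  arrmean = um.true_divide(arrmean, div, out=arrmean,
  ret = ret.dtype.type(ret / rcount)
br.py:9: RuntimeWarning: Mean of empty slice.
  C=P.mean(0)
  ret = um.true_divide(
  ret = _var(a, axis=axis, dtype=dtype, out=out, ddof=ddof,
  arrmean = um.true_divide(arrmean, div, out=arrmean,
  ret = ret.dtype.type(ret / rcount)
```

apply_moves([
  [[1,0,-0.4,0,0,0,0],[1,0.1,-0.8,0,0,0,0],[1,0.1,-0.8,0,0,0,0],[1,0.1,-0.8,0,0,0,0],[1,0.1,-0.8,0,0,0,0],[1,0.1,-0.8,0,0,0,0],[1,0.1,-0.8,0,0,0,0],[1,0.1,-0.8,0,0,0,0],[1,0.1,-0.8,0,0,0,0],[1,0.1,-0.8,0,0,0,0],[1,0.1,-0.4,0,0,0,0],[1,0,0,0,0,0,0]],
])

```text
t: 4.9
eef_pos: [568.8, -246.8, 255.1]
tcp_rot: [-2.3, 1.541, 2.954]
ft_force: [0.2, 0.2, -7.7]
width: 0.293
```

```bash
python3 st.py; python3 look.py 4 575 -237 140; python3 br.py 4 110 170 575 -237 2>/dev/null
```

```text
t 4.90 pos [ 568.8 -246.8  255.1] rotvec [-0.31 -1.67  0.24] f [ 0.19  0.16 -7.66] m [-0.24 -0.36 -0.02] w 0.293 q [-0.41  0.51  0.45  1.54 -0.01  2.19]
scene 237 ((567.105712890625, -241.56671142578125), (170.7208251953125, 52.706016540527344), 30.800050735473633) plane slopes [-0.0323  0.0037] z at rect centre 121.1
top 155 ((592.9829711914062, -222.55767822265625), (102.07621002197266, 51.46255111694336), 30.46731185913086) plane slopes [-0.022  -0.0313] z at rect centre 120.2
```

View pics/scene4.png

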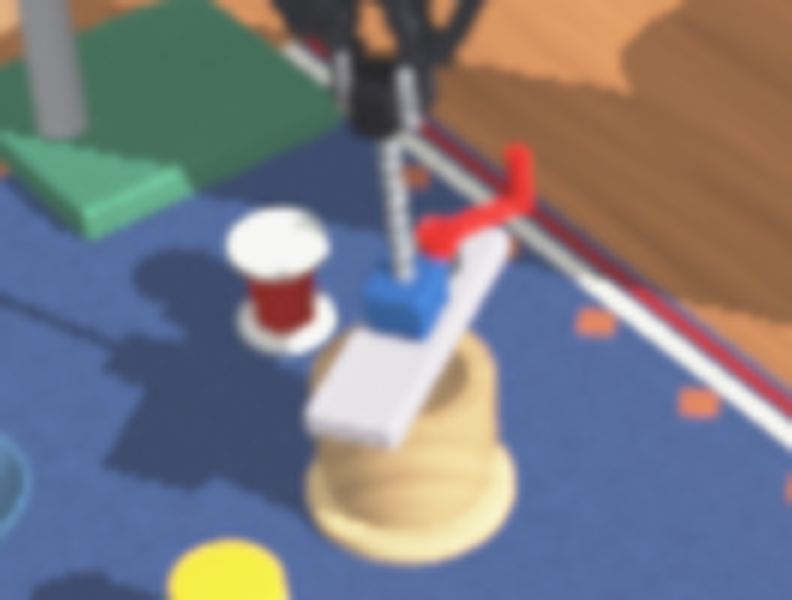

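View pics/top4.png

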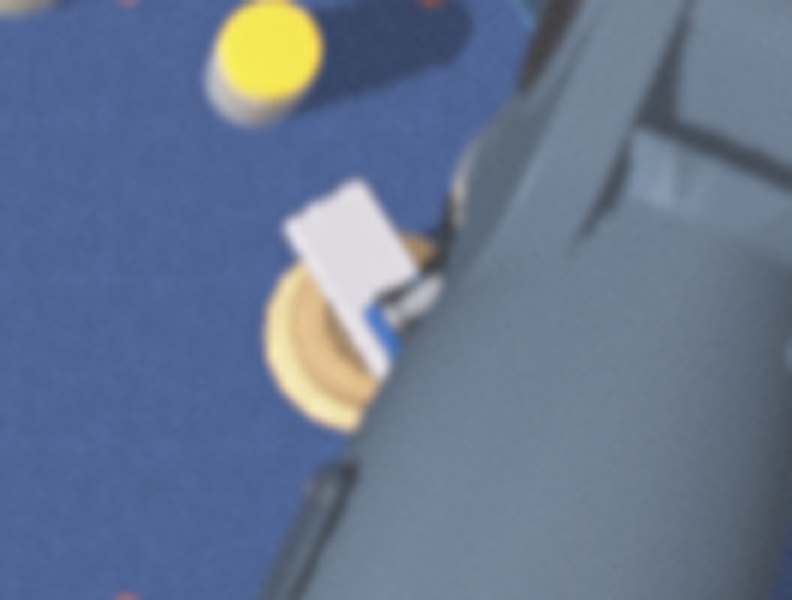

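Bridge is over the pot with the probe about 10 mm off centre; the tool is tilted 1.7° and the underside is at ~106 mm. I'll correct tilt and position before lowering.

apply_moves([
  [[1,0.1,0.1,0,-0.2,-0.9,0.1],[1,0.1,0.1,0,-0.1,-0.8,0.1],[1,0,0,0,0,0,0],[1,0,0,0,0,0,0]],
])

```text
t: 5.33
eef_pos: [574.1, -236.3, 255.2]
tcp_rot: [1.408, 1.567, 0.387]
ft_force: [-0.3, 0.9, -7.3]
width: 0.293
```

```bash
python3 st.py; python3 look.py 5 575 -237 140; python3 br.py 5 98 170 575 -237 2>/dev/null
```

```text
t 5.33 pos [ 574.1 -236.3  255.2] rotvec [-0.08  0.2  -0.21] f [-0.31  0.85 -7.26] m [-0.04  0.07 -0.03] w 0.293 q [-0.39  0.48  0.4   1.49  0.    2.2 ]
scene 223 ((576.3046264648438, -232.421630859375), (176.5257110595703, 51.710960388183594), 31.580652236938477) plane slopes [ 0.0038 -0.0206] z at rect centre 121.5
top 167 ((600.8226928710938, -215.1439971923828), (109.68999481201172, 50.45243835449219), 31.23527717590332) plane slopes [ 0.0148 -0.0084] z at rect centre 120.3
```

View pics/scene5.png

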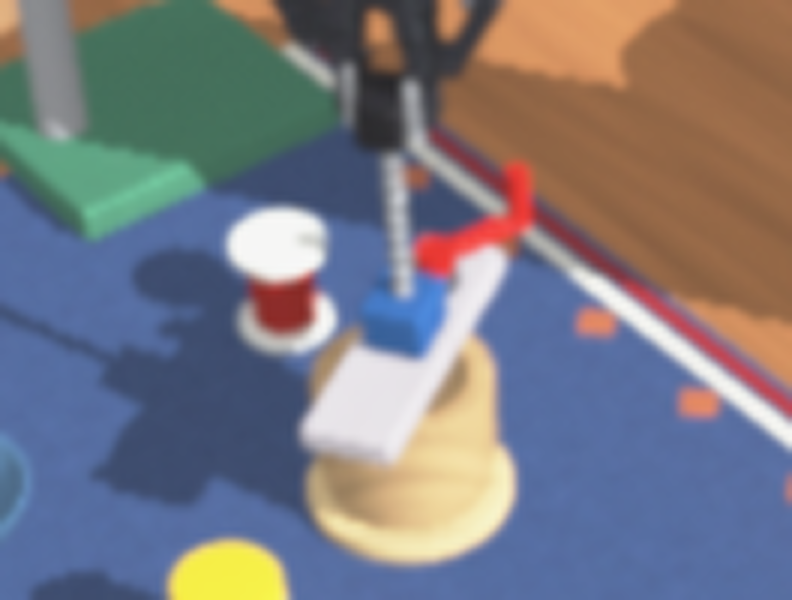

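apply_moves([
  [[1,0,-0.18,-0.2,-0.1,0.2,-0.2],[1,0,0,-0.2,0,0,0],[1,0,0,-0.2,0,0,0],[1,0,0,-0.2,0,0,0],[1,0,0,-0.2,0,0,0],[1,0,0,0,0,0,0]],
])

```text
t: 5.93
eef_pos: [574.3, -241.5, 228.5]
tcp_rot: [-0.131, 1.57, -1.156]
ft_force: [1.1, 0.4, -4.2]
width: 0.298
```

```bash
python3 st.py; python3 look.py 6 575 -237 140; python3 br.py 6 98 170 575 -237 2>/dev/null
```

```text
t 5.93 pos [ 574.3 -241.5  228.5] rotvec [0.06 0.03 0.02] f [ 1.11  0.37 -4.19] m [ 0.07 -0.28  0.02] w 0.298 q [-0.4   0.48  0.33  1.43 -0.    2.2 ]
scene 226 ((576.105224609375, -237.31759643554688), (171.440673828125, 51.96361541748047), 30.70280647277832) plane slopes [-0.0039 -0.0126] z at rect centre 105.8
top 162 ((602.5255737304688, -219.6752471923828), (105.37895202636719, 50.35440444946289), 31.240310668945312) plane slopes [-0.0059  0.0307] z at rect centre 105.2
```

View pics/scene6.png

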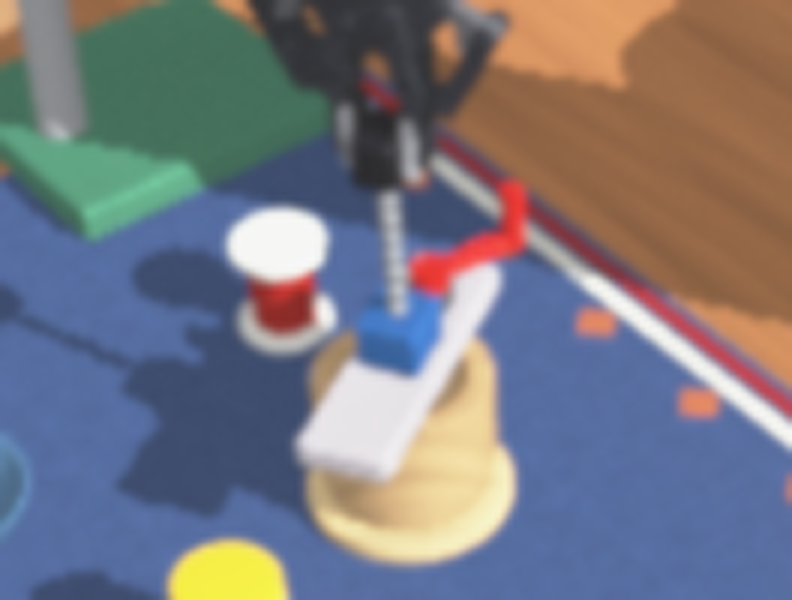

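The bridge sits on the rim (top 105.5 mm → underside ~90). The probe starts sliding; contact is expected between TCP z ≈ 191 and 162.

apply_moves([
  [[1,0,0,-0.2,0,0,0],[1,0,0,-0.2,0,0,0],[1,0,0,-0.2,0,0,0],[1,0,0,-0.2,0,0,0],[1,0,0,-0.2,0,0,0],[1,0,0,0,0,0,0]],
])

```text
t: 6.53
eef_pos: [574.1, -241.2, 202.6]
tcp_rot: [0.268, 1.569, -0.757]
ft_force: [-0.1, 0.7, -4.9]
width: 0.293
```

```bash
python3 st.py
```

```text
t 6.53 pos [ 574.1 -241.2  202.6] rotvec [ 0.07  0.08 -0.  ] f [-0.12  0.72 -4.87] m [ 0.17 -0.08  0.06] w 0.293 q [-0.4   0.48  0.27  1.36 -0.    2.2 ]
```

apply_moves([
  [[1,0,0,-0.1,0,0,0],[1,0,0,-0.1,0,0,0],[1,0,0,-0.1,0,0,0],[1,0,0,-0.1,0,0,0]],
])

```text
t: 6.87
eef_pos: [574.2, -241.2, 192.1]
tcp_rot: [0.38, 1.568, -0.645]
ft_force: [-3.5, 0.9, 0.6]
width: 0.292
```

```bash
python3 st.py;python3 look.py 7 575 -237 140; python3 br.py 7 98 170 575 -237 2>/dev/null
```

```text
t 6.87 pos [ 574.2 -241.2  192.1] rotvec [ 0.08  0.11 -0.  ] f [-3.54  0.9   0.58] m [0.52 0.79 0.12] w 0.292 q [-0.4   0.48  0.24  1.33 -0.    2.2 ]
scene 202 ((577.2338256835938, -237.1573486328125), (170.64501953125, 52.67176818847656), 31.547748565673828) plane slopes [-0.0023 -0.0158] z at rect centre 105.8
top 147 ((603.2120971679688, -219.6864776611328), (103.11396789550781, 51.86025619506836), 31.18114471435547) plane slopes [0.0022 0.0394] z at rect centre 104.6
```

View pics/scene7.png

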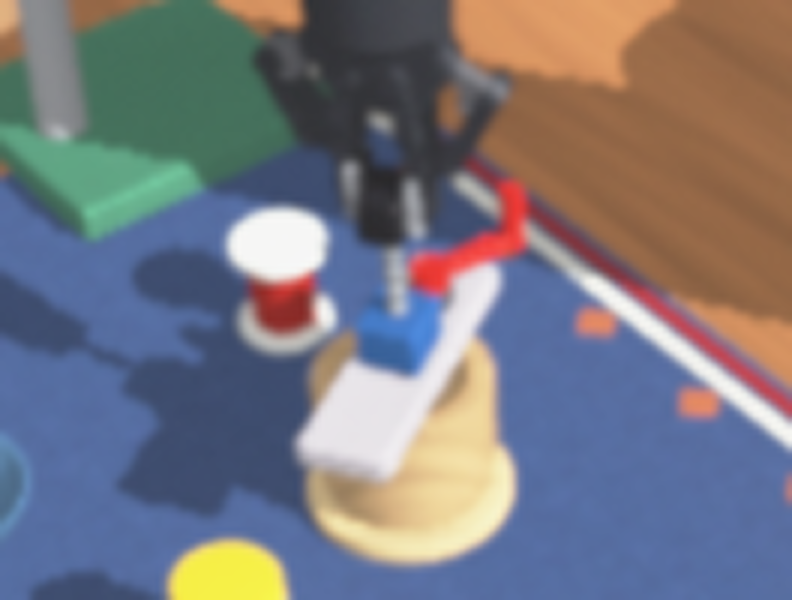

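apply_moves([
  [[1,0,0,-0.05,0,0,0],[1,0,0,-0.05,0,0,0],[1,0,0,-0.05,0,0,0]],
])

```text
t: 7.22
eef_pos: [574.2, -241.2, 188.1]
tcp_rot: [0.378, 1.569, -0.646]
ft_force: [-3.2, 1.9, 2.0]
width: 0.291
```

apply_moves([
  [[1,0,0,-0.05,0,0,0],[1,0,0,-0.05,0,0,0]],
])

```text
t: 7.38
eef_pos: [574.2, -241.2, 185.5]
tcp_rot: [0.399, 1.569, -0.625]
ft_force: [-4.4, 1.2, 1.5]
width: 0.293
```

apply_moves([
  [[1,0,0,-0.05,0,0,0],[1,0,0,-0.05,0,0,0]],
])

```text
t: 7.55
eef_pos: [574.1, -241.2, 182.7]
tcp_rot: [0.363, 1.569, -0.662]
ft_force: [-4.1, 2.0, 1.1]
width: 0.293
```

apply_moves([
  [[1,0,0,-0.05,0,0,0],[1,0,0,-0.05,0,0,0]],
])

```text
t: 7.72
eef_pos: [574.1, -241.2, 180.0]
tcp_rot: [0.391, 1.569, -0.633]
ft_force: [-2.9, 1.7, 1.9]
width: 0.289
```

apply_moves([
  [[1,0,0,-0.05,0,0,0],[1,0,0,-0.05,0,0,0]],
])

```text
t: 7.88
eef_pos: [574.1, -241.2, 177.2]
tcp_rot: [0.405, 1.569, -0.619]
ft_force: [-3.6, 1.9, 1.9]
width: 0.291
```

apply_moves([
  [[1,0,0,-0.05,0,0,0],[1,0,0,-0.05,0,0,0]],
])

```text
t: 8.05
eef_pos: [574.1, -241.2, 174.4]
tcp_rot: [0.386, 1.569, -0.638]
ft_force: [-3.3, 1.8, 0.8]
width: 0.292
```

apply_moves([
  [[1,0,0,-0.05,0,0,0],[1,0,0,-0.05,0,0,0]],
])

```text
t: 8.22
eef_pos: [574.0, -241.1, 171.6]
tcp_rot: [0.395, 1.569, -0.629]
ft_force: [-4.3, 2.2, 1.2]
width: 0.293
```

apply_moves([
  [[1,0,0,-0.05,0,0,0],[1,0,0,-0.05,0,0,0]],
])

```text
t: 8.38
eef_pos: [574.0, -241.1, 168.8]
tcp_rot: [0.395, 1.569, -0.63]
ft_force: [-3.6, 1.3, 1.4]
width: 0.293
```

apply_moves([
  [[1,0,0,-0.04,0,0,0],[1,0,0,-0.04,0,0,0]],
])

```text
t: 8.55
eef_pos: [574.0, -241.1, 166.5]
tcp_rot: [0.366, 1.569, -0.658]
ft_force: [-3.4, 2.3, 1.7]
width: 0.293
```

apply_moves([
  [[1,0,0,-0.04,0,0,0],[1,0,0,-0.04,0,0,0]],
])

```text
t: 8.72
eef_pos: [574.0, -241.1, 164.3]
tcp_rot: [0.37, 1.569, -0.654]
ft_force: [-4.8, 1.7, 1.6]
width: 0.288
```

```bash
python3 st.py;python3 look.py 8 575 -237 140; python3 br.py 8 98 170 575 -237 2>/dev/null
```

```text
t 8.72 pos [ 574.  -241.1  164.3] rotvec [ 0.06  0.08 -0.01] f [-4.8   1.73  1.57] m [0.54 0.79 0.08] w 0.288 q [-0.4   0.49  0.18  1.27 -0.    2.2 ]
scene 214 ((577.4495239257812, -237.54344177246094), (172.06869506835938, 50.623435974121094), 31.208499908447266) plane slopes [-0.0077  0.005 ] z at rect centre 105.8
top 141 ((604.69384765625, -219.10244750976562), (100.34027862548828, 51.4722900390625), 31.220338821411133) plane slopes [0.0015 0.0214] z at rect centre 104.3
```

View pics/scene8.png

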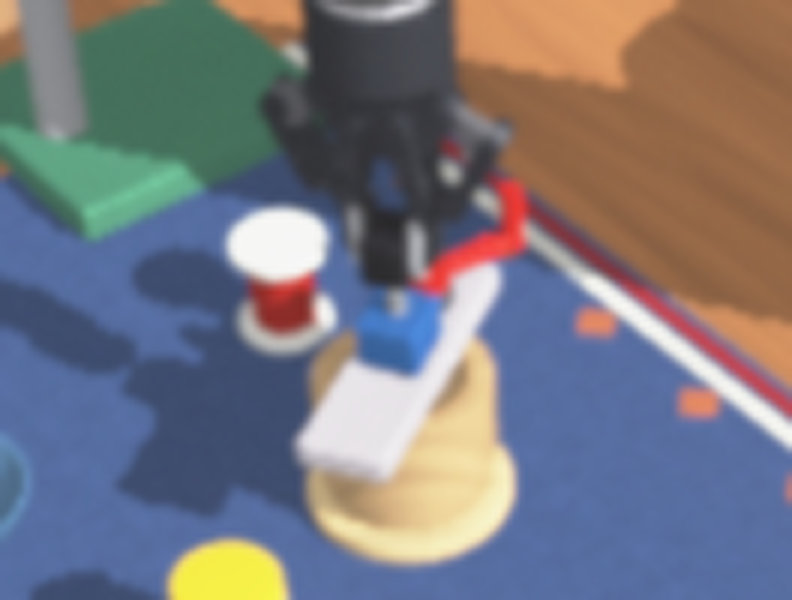

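apply_moves([
  [[1,0,0,-0.04,0,0,0],[1,0,0,-0.04,0,0,0]],
])

```text
t: 8.98
eef_pos: [574.1, -241.1, 162.2]
tcp_rot: [0.432, 1.569, -0.593]
ft_force: [-4.0, 2.3, 2.0]
width: 0.296
```

apply_moves([
  [[1,0,0,-0.04,0,0,0]],
])

```text
t: 9.07
eef_pos: [574.1, -241.1, 161.3]
tcp_rot: [0.426, 1.569, -0.599]
ft_force: [-5.5, 2.1, 1.9]
width: 0.296
```

apply_moves([
  [[1,0,0,-0.04,0,0,0]],
])

```text
t: 9.15
eef_pos: [574.1, -241.1, 160.3]
tcp_rot: [0.435, 1.569, -0.589]
ft_force: [-5.4, 2.8, 2.6]
width: 0.292
```

apply_moves([
  [[1,0,0,-0.04,0,0,0]],
])

```text
t: 9.23
eef_pos: [574.1, -241.1, 159.3]
tcp_rot: [0.465, 1.569, -0.56]
ft_force: [-4.3, 2.2, 2.2]
width: 0.292
```

apply_moves([
  [[1,0,0,-0.04,0,0,0]],
])

```text
t: 9.32
eef_pos: [574.2, -241.1, 158.6]
tcp_rot: [0.507, 1.568, -0.518]
ft_force: [-6.2, 3.1, 15.3]
width: 0.296
```

Solid stop felt at z ≈ 158.7 (15 N), so first touch was near 163.7. I'll back off 2.5 mm so the tip rests mid-spring.

apply_moves([
  [[1,0,0,0.06,0,0,0],[1,0,0,0.05,0,0,0]],
])

```text
t: 9.48
eef_pos: [574.4, -241.2, 161.1]
tcp_rot: [0.544, 1.568, -0.48]
ft_force: [-2.2, 1.0, -2.4]
width: 0.295
```

apply_moves([
  [[1,0,0,0,0,0,0]],
])

```text
t: 9.57
eef_pos: [574.5, -241.2, 161.2]
tcp_rot: [0.514, 1.568, -0.51]
ft_force: [-4.6, 2.2, 2.5]
width: 0.291
```

apply_moves([
  [[1,0,0,0,0,0,0],[0.2,0,0,0,0,0,0],[-0.2,0,0,0,0,0,0],[-0.2,0,0,0,0,0,0],[-0.2,0,0,0,0,0,0]],
])

```text
t: 9.98
eef_pos: [575.7, -242.0, 161.5]
tcp_rot: [0.489, 1.565, -0.536]
ft_force: [-0.5, 0.9, -0.6]
width: 0.601
```

```bash
python3 st.py;python3 look.py 9 575 -237 140; python3 br.py 9 98 170 575 -237 2>/dev/null
```

```text
t 9.98 pos [ 575.7 -242.   161.5] rotvec [0.17 0.29 0.01] f [-0.45  0.87 -0.64] m [ 0.05 -0.03  0.02] w 0.601 q [-0.4   0.49  0.18  1.26 -0.    2.2 ]
scene 218 ((576.8485107421875, -235.74520874023438), (170.57821655273438, 53.17112731933594), 28.493091583251953) plane slopes [ 0.0085 -0.0047] z at rect centre 105.3
top 137 ((618.272705078125, -210.28497314453125), (69.36656188964844, 50.01748275756836), 31.04576301574707) plane slopes [-0.02    0.0102] z at rect centre 104.8
```

View pics/scene9.png

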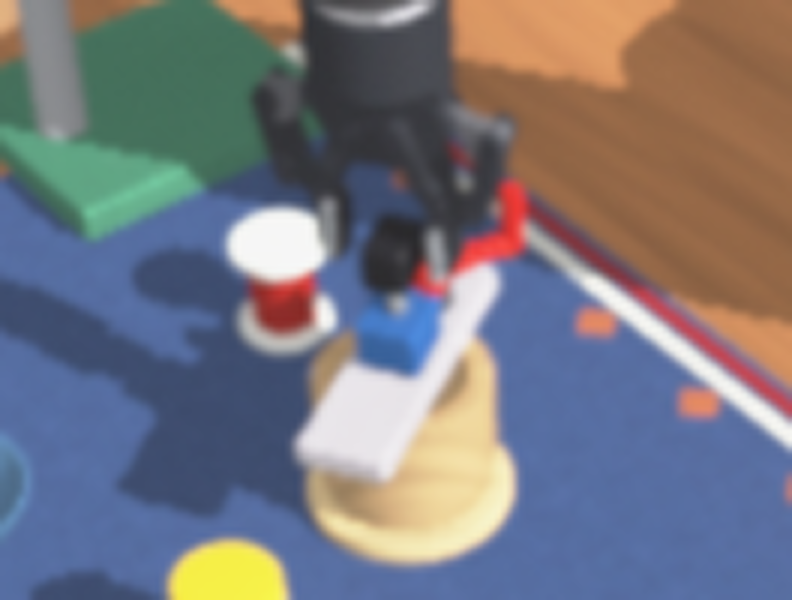

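Released cleanly: the knob at (390,255) stays down and the bridge is flat. I'll raise, then find the post.

apply_moves([
  [[-0.2,0,0,0.4,0,0,0],[-0.2,0,0,0.8,0,0,0],[-0.2,0,0,0.8,0,0,0],[-0.2,-0.5,-0.2,0.4,0,0,0],[-0.2,-0.8,-0.1,0,0,0,0],[-0.2,-0.8,-0.1,0,0,0,0],[-0.2,-0.8,-0.1,0,0,0,0],[-0.2,-0.4,0,0,0,0,0],[-0.2,0,0,0,0,0,0]],
])

```text
t: 10.83
eef_pos: [487.8, -255.4, 228.4]
tcp_rot: [0.416, 1.562, -0.608]
ft_force: [-0.7, 0.5, -1.0]
width: 0.601
```

```bash
python3 st.py;python3 look.py 10 545 -240 140; python3 br.py 10 98 170 575 -237 2>/dev/null; python3 - <<'E'
from h import *
for n in("scene","top"):
    D=np.load(f"pics/{n}10.npz"); W=cloud(D['d'],manip.camera_params(n)); p=D['p'].astype(int)
    m=(np.hypot(W[...,0]-510,W[...,1]+255)<70)&(W[...,2]>110)&(p[...,0]>140)&(p[...,1]<90)
    P=W[m]; print(n,len(P)); Q=P[P[:,2]>142]; print('hi',len(Q),Q.mean(0).round(1) if len(Q) else'',np.ptp(Q,0).round(1) if len(Q) else '')
    for q in Q: print(q.round(0),end=' ')
    k=(np.hypot(W[...,0]-576,W[...,1]+237)<30)&(W[...,2]>165)&(p.max(-1)<80); print('knob',k.sum(),np.median(W[k],0).round(1), W[k].max(0).round(1))
E
```

```text
t 10.83 pos [ 487.8 -255.4  228.4] rotvec [ 0.28  0.4  -0.05] f [-0.66  0.47 -0.99] m [0.03 0.04 0.01] w 0.601 q [-0.48  0.31  0.09  1.34 -0.    2.11]
scene 218 ((577.6787109375, -237.04644775390625), (171.198974609375, 51.29563522338867), 30.53252601623535) plane slopes [-0.0029 -0.0064] z at rect centre 105.4
top 228 ((579.3784790039062, -234.24168395996094), (160.05117797851562, 51.241981506347656), 31.31791114807129) plane slopes [-0.0142  0.0096] z at rect centre 105.1
scene 98
hi 22 [ 484.2 -256.8  154. ] [11.7 14.6 20.1]
[ 483. -266.  159.] [ 482. -262.  161.] [ 481. -259.  162.] [ 489. -259.  162.] [ 485. -258.  161.] [ 481. -259.  158.] [ 480. -254.  161.] [ 488. -260.  157.] [ 487. -255.  159.] [ 484. -254.  159.] [ 481. -253.  157.] [ 489. -254.  157.] [ 486. -252.  157.] [ 479. -256.  151.] [ 486. -258.  149.] [ 487. -251.  153.] [ 478. -257.  146.] [ 487. -257.  146.] [ 483. -257.  144.] [ 481. -254.  145.] [ 490. -258.  142.] [ 488. -256.  142.] knob 96 [ 579.8 -232.5  185.9] [ 594.9 -220.   564.7]
top 49
hi 4 [ 492.  -220.5  335.2] [12.3  5.  57.5]
[ 499. -219.  361.] [ 496. -218.  364.] [ 487. -221.  306.] [ 487. -223.  310.] knob 63 [ 571.9 -236.1  186.7] [ 588.2 -220.2  191.8]
```

View pics/scene10.png

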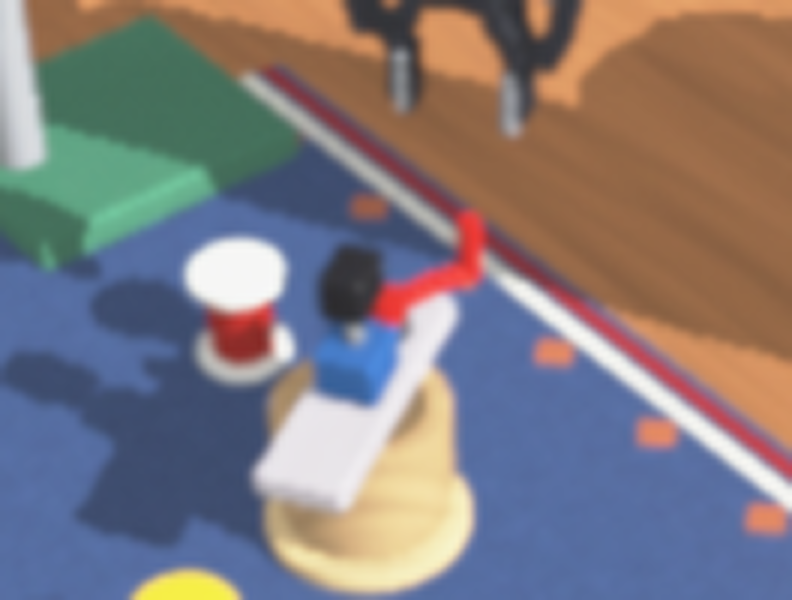

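Post found at about (483,-256) (pixel (470,240)); jaws will straddle it. I'll align, then descend.

apply_moves([
  [[-0.2,-0.28,-0.06,0,0.3,0.4,0],[-0.2,0,0,0,0,0,0],[-0.2,0,0,-0.7,0,0,0],[-0.2,0,0,-0.7,0,0,0]],
])

```text
t: 11.27
eef_pos: [485.0, -257.9, 195.3]
tcp_rot: [0.723, 1.566, -0.3]
ft_force: [-0.9, 0.2, -0.1]
width: 0.597
```

```bash
python3 st.py;python3 look.py 11 500 -250 160
```

```text
t 11.27 pos [ 485.  -257.9  195.3] rotvec [ 0.08  0.25 -0.13] f [-0.87  0.21 -0.08] m [ 0.03  0.05 -0.07] w 0.597 q [-0.49  0.32  0.01  1.26  0.    2.1 ]
```

View pics/scene11.png

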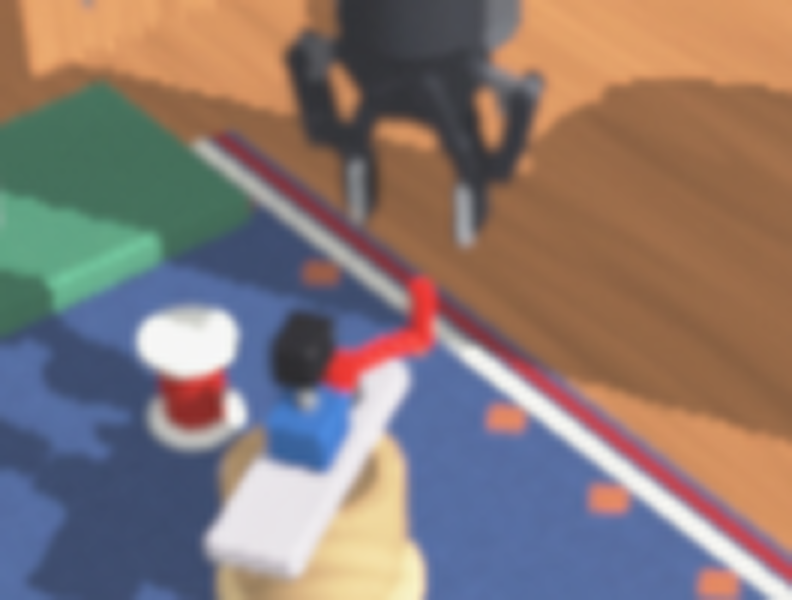

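Jaw tips (357,210)/(465,240) straddle the post (425,290). I'll descend.

apply_moves([
  [[-0.2,-0.12,0.04,-0.6,0,0.2,0],[-0.2,0,0,-0.6,0,0,0],[-0.2,0,0,-0.6,0,0,0],[-0.2,0,0,-0.4,0,0,0],[-0.2,0,0,0,0,0,0]],
])

```text
t: 11.78
eef_pos: [482.7, -256.4, 139.5]
tcp_rot: [-2.275, 1.569, 2.987]
ft_force: [0.3, 0.6, -0.8]
width: 0.6
```

```bash
python3 st.py;python3 look.py 12 500 -250 160
```

```text
t 11.78 pos [ 482.7 -256.4  139.5] rotvec [-0.02 -0.11 -0.21] f [ 0.32  0.63 -0.8 ] m [-0.02  0.01  0.03] w 0.600 q [-0.49  0.34 -0.1   1.14 -0.    2.1 ]
```

View pics/scene12.png

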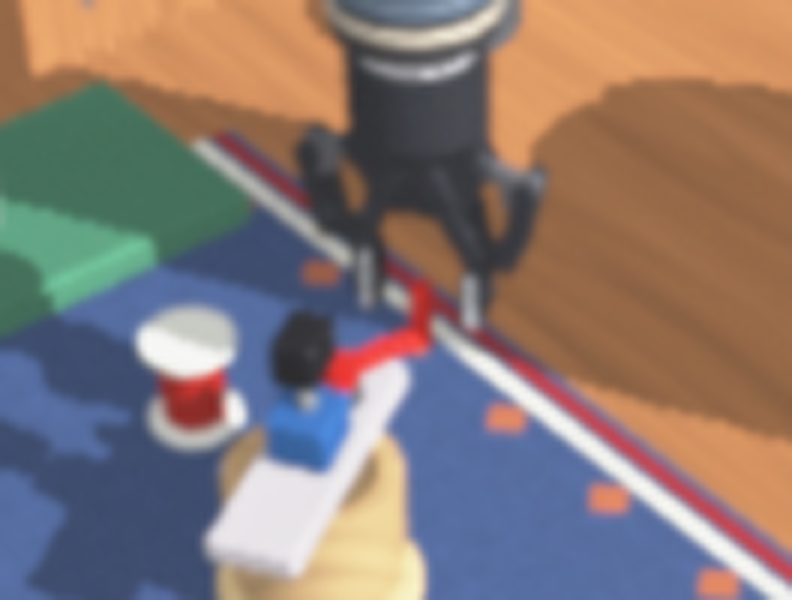

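The post (422,300) sits between the pads. Next: lower a little and push along the gauge's local -y.

apply_moves([
  [[-0.2,-0.06,-0.04,-0.16,0,0,0],[-0.2,0.21,-0.34,0,0,0,0],[-0.2,0.21,-0.34,0,0,0,0],[-0.2,0.21,-0.34,0,0,0,0],[-0.2,0.21,-0.34,0,0,0,0],[-0.2,0,0,0,0,0,0]],
])

```text
t: 12.38
eef_pos: [505.4, -294.9, 141.3]
tcp_rot: [0.383, 1.565, -0.638]
ft_force: [0.5, 0.4, -0.4]
width: 0.601
```

```bash
python3 st.py;python3 look.py 13 500 -250 160
```

```text
t 12.38 pos [ 505.4 -294.9  141.3] rotvec [ 0.19  0.25 -0.24] f [ 0.46  0.39 -0.35] m [ 0.02 -0.05  0.  ] w 0.601 q [-0.53  0.41  0.01  1.16 -0.    2.06]
```

View pics/scene13.png

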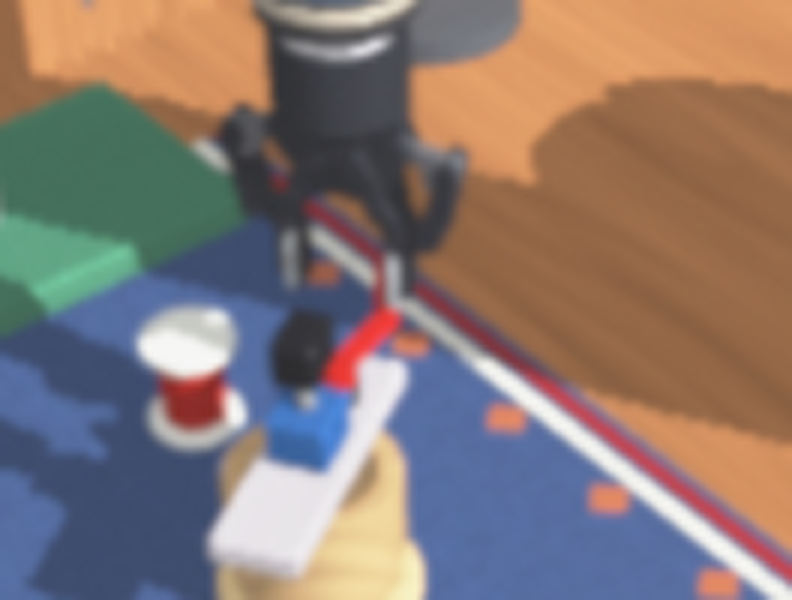

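The lever is swinging; the pad pushes the post at (388,290). I'll continue.

apply_moves([
  [[-0.2,0.15,-0.34,-0.2,0.2,0.2,0],[-0.2,0.2,-0.34,-0.06,0,0,0],[-0.2,0.2,-0.34,0,0,0,0],[-0.2,0,0,0,0,0,0]],
])

```text
t: 12.82
eef_pos: [519.2, -320.3, 134.6]
tcp_rot: [2.126, 1.569, 1.107]
ft_force: [-0.3, -1.2, -1.0]
width: 0.6
```

```bash
python3 st.py;python3 look.py 14 500 -250 160
```

```text
t 12.82 pos [ 519.2 -320.3  134.6] rotvec [-0.07  0.04 -0.31] f [-0.31 -1.24 -1.02] m [ 0.   -0.03  0.01] w 0.600 q [-0.55  0.47  0.09  1.19  0.    2.04]
```

View pics/scene14.png

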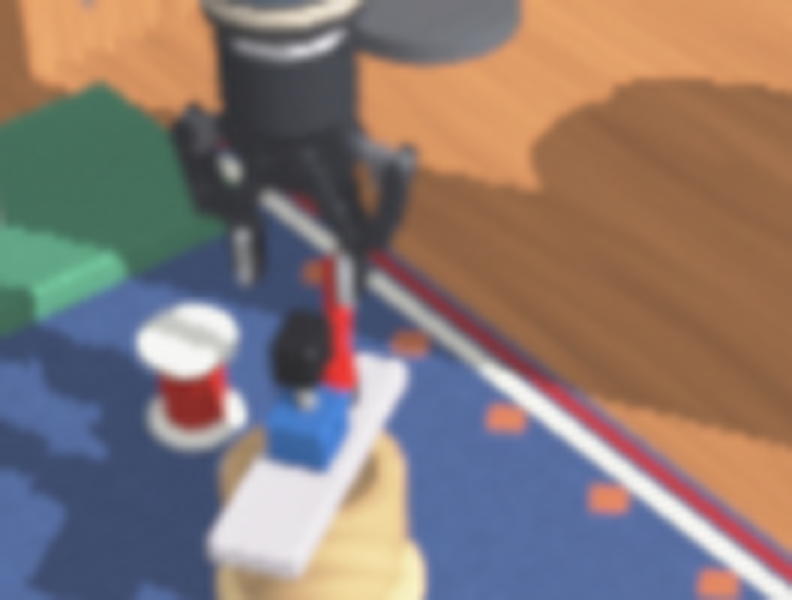

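apply_moves([
  [[-0.2,0.1,-0.17,0,0,0,0],[-0.2,0.1,-0.17,0,0,0,0]],
])

```text
t: 13.08
eef_pos: [523.4, -327.1, 134.7]
tcp_rot: [2.676, 1.569, 1.658]
ft_force: [0.0, 0.7, -0.3]
width: 0.598
```

apply_moves([
  [[-0.2,0.05,-0.09,0,0,0,0]],
])

```text
t: 13.17
eef_pos: [524.8, -329.6, 134.8]
tcp_rot: [2.624, 1.568, 1.605]
ft_force: [-0.7, 0.9, -0.7]
width: 0.597
```

```bash
python3 st.py;python3 look.py 15 500 -250 160;python3 br.py 15 98 170 575 -237 2>/dev/null
```

```text
t 13.17 pos [ 524.8 -329.6  134.8] rotvec [-0.14 -0.   -0.37] f [-0.7   0.92 -0.67] m [ 0.18 -0.   -0.06] w 0.597 q [-0.56  0.49  0.12  1.2   0.    2.03]
scene 235 ((575.23828125, -238.90579223632812), (175.01531982421875, 50.19225311279297), 31.940593719482422) plane slopes [ 0.0072 -0.0175] z at rect centre 105.6
top 272 ((576.6251831054688, -239.1732177734375), (169.45150756835938, 54.852439880371094), 32.571285247802734) plane slopes [ 0.0048 -0.0057] z at rect centre 105.3
```

View pics/scene15.png

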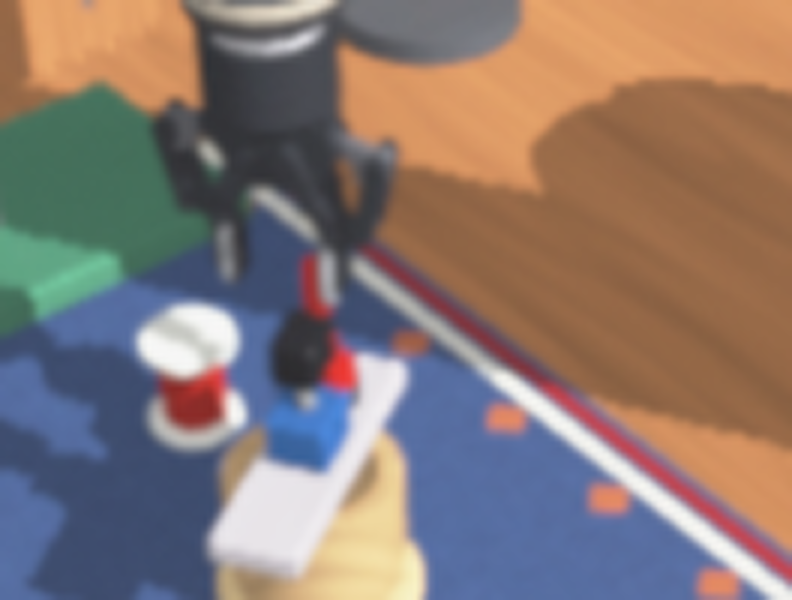

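apply_moves([
  [[-0.2,0.05,-0.09,0,0,0,0]],
])

```text
t: 13.35
eef_pos: [526.0, -331.7, 134.7]
tcp_rot: [2.659, 1.568, 1.64]
ft_force: [0.6, 1.7, -0.5]
width: 0.596
```

apply_moves([
  [[-0.2,0.03,-0.05,0,0,0,0]],
])

```text
t: 13.43
eef_pos: [526.8, -333.1, 134.8]
tcp_rot: [2.648, 1.568, 1.63]
ft_force: [0.3, 0.5, 0.3]
width: 0.599
```

apply_moves([
  [[-0.2,0.03,-0.05,0,0,0,0],[-0.2,-0.18,0.3,0,0,0,0],[-0.2,0,0,0.5,0,0,0],[-0.2,0,0,0.8,0,0,0],[-0.2,0,0,0.8,0,0,0],[-0.2,-0.6,0,0.8,0,0,0],[-0.2,-0.9,-0.5,0.2,0,0,0],[-0.2,-0.9,-0.5,0.2,0,0,0],[-0.2,-0.9,-0.5,0.2,0,0,0],[-0.2,-0.9,-0.5,0.2,0,0,0],[-0.2,0,0,0,0,0,0]],
])

```text
t: 14.35
eef_pos: [414.3, -378.0, 231.2]
tcp_rot: [-2.206, 1.57, 3.063]
ft_force: [-0.8, 0.3, 0.4]
width: 0.599
```

```bash
python3 st.py;python3 look.py 16 545 -250 120;python3 br.py 16 98 170 575 -237 2>/dev/null; python3 - <<'E'
from h import *
for n in("scene","top"):
    D=np.load(f"pics/{n}16.npz"); W=cloud(D['d'],manip.camera_params(n)); p=D['p'].astype(int)
    m=(np.hypot(W[...,0]-530,W[...,1]+265)<70)&(W[...,2]>110)&(W[...,2]<175)&(p[...,0]>130)&(p[...,1]<90)
    P=W[m]; Q=P[P[:,2]>144]; print(n,len(P),'hi',len(Q),np.median(Q,0).round(1),np.ptp(Q,0).round(1))
    g=np.array([576,-237]);a=np.radians(31.3); v=Q[:,:2].mean(0)-g; l=np.array([v@[np.cos(a),np.sin(a)],v@[-np.sin(a),np.cos(a)]]); print(l, 'angle',(np.arctan2(l[1],l[0]+45)%(2*np.pi))-np.arctan2(.68,-.73))
    k=(np.hypot(W[...,0]-576,W[...,1]+237)<30)&(W[...,2]>165)&(W[...,2]<205)&(p.max(-1)<80); print('knob',k.sum(),np.median(W[k],0).round(1))
E
```

```text
t 14.35 pos [ 414.3 -378.   231.2] rotvec [-0.01 -0.07 -0.58] f [-0.83  0.26  0.45] m [-0.02  0.03  0.01] w 0.599 q [-0.74  0.34  0.14  1.37 -0.    1.85]
scene 220 ((578.4284057617188, -239.03643798828125), (174.21688842773438, 53.962188720703125), 32.9622802734375) plane slopes [ 0.0002 -0.01  ] z at rect centre 105.5
top 274 ((575.54052734375, -237.31163024902344), (169.66688537597656, 51.310028076171875), 32.91367721557617) plane slopes [ 0.0097 -0.0104] z at rect centre 104.6
scene 53 hi 19 [ 524.6 -313.6  154.7] [13.2 13.2 14.7]
[-84.21869937 -38.56395858] angle 1.5269328177300014
knob 84 [ 584.8 -230.3  184.4]
top 82 hi 19 [ 521.1 -314.   155.6] [12.7 11.8 14.7]
[-87.02355013 -37.33538255] angle 1.4763432790013087
knob 62 [ 571.8 -236.1  187.5]
```

View pics/scene16.png

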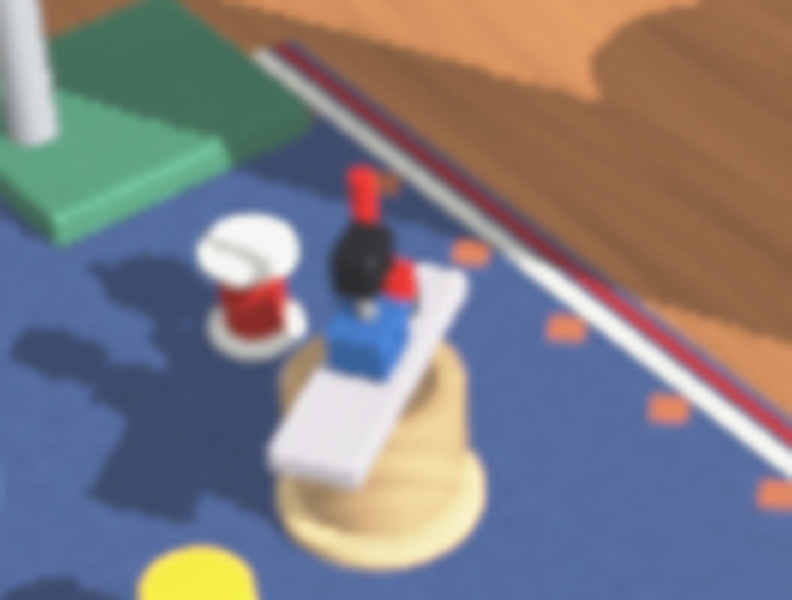

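View pics/top16.png

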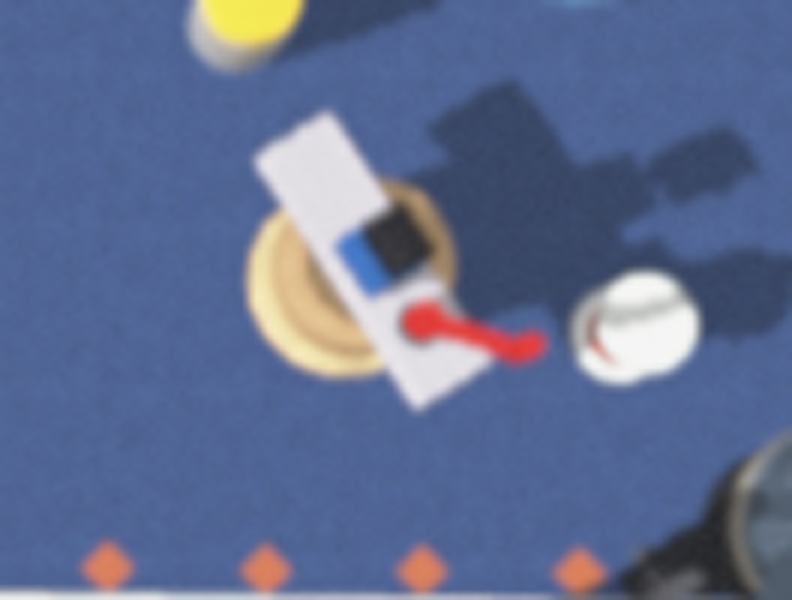

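```bash
python3 - <<'E'
from h import *
for f,g,zr in((0,(555.5,-30.5),(165,190)),(10,(576,-237),(176,200)),(16,(576,-237),(176,200))):
  for n in("scene","top"):
    D=np.load(f"pics/{n}{f}.npz"); W=cloud(D['d'],manip.camera_params(n)); p=D['p'].astype(int)
    k=(np.hypot(W[...,0]-g[0],W[...,1]-g[1])<9)&(W[...,2]>zr[0])&(W[...,2]<zr[1]); z=W[k][:,2]
    print(f,n,k.sum(),np.median(z).round(2),z.std().round(2),(z.std()/k.sum()**.5).round(2))
E
```

```text
0 scene 20 176.85 1.5 0.33
0 top 22 177.64 2.84 0.6
10 scene 15 189.27 1.03 0.26
10 top 24 187.47 2.22 0.45
16 scene 18 188.19 1.76 0.42
16 top 23 187.74 2.13 0.44
```

The lever is at its end (both cameras ≈1.5 rad) and the bridge is flat at rim height. The knob height puts the unpressed tip at ~14 mm, below the shallowest possible bore bottom (16 mm), so the spring is loaded. Handing in.

```bash
python3 -c "
from plant import manip
print(manip.hand_in())"
```

```text
the job is handed in; nothing more can be done
None
```

The gauge is standing flat on the pale pot with the probe on the bottom of the bore and the clamp swung over. I handed the job in at about 14.4 s; the hand-in reports no verdict.

**What I did:** I carried the gauge by its knob and set the bridge on the rim. I lowered the probe until it met the solid stop, where the wrist read 15 N. I then raised it 2.5 mm so the tip rests about halfway into its spring. After letting go of the knob, I pushed the red post to its end with one finger and drew the arm clear.

**Last checks:**

| Check | Scene camera | Top camera |
|---|---|---|
| Bridge underside (rim at 90 mm) | 90.5 mm | 89.6 mm |
| Apparent tilt (limit 0.04 rad) | about 0.01 rad | about 0.014 rad |
| Clamp angle (needs over 1.2 rad) | 1.53 rad | 1.48 rad |

- **Position:** the bridge centre is within about 4 mm of the pot's axis in both views.
- **Bore depth:** it comes out near 74 mm, good to about 1–2 mm.

**Less certain:**
- **Probe touching:** I could not measure the final contact force. I inferred it from the knob's height and the solid stop I felt.
- **Gauge turned slightly:** it turned about 1.5° when the lever reached its end stop. It stayed flat and centred.
- **First touch:** it was lost in the force noise, so I placed it from the solid stop instead.

The arm kept clear of the jars, spools and dark pot. I did not re-measure their positions at the end.

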